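Index the bin carousel and load the next order

ROBOT

A 6-joint arm with a two-finger parallel gripper is mounted at the origin on the work surface. World frame = base frame: x ahead of the robot, y to its left, z up, the work surface at z = 0. Lengths are in m, angles in rad, forces in N, time in s.
With the tool pointing down it reaches from about 0.3 to 0.875 m from the base axis. Payload 4.2 kg.
Tool frame: the origin (TCP) lies at the very end of the fingers, on their centre line; the grasp point (between the pads) lies 19 mm behind it; z points along the fingers, x is the direction in which the jaws open and shut, and the axes are right-handed (so a half turn about z gives the same grasp; the last joint's range is limited). The gripper opens to 85 mm and grips with 20 to 120 N. Pads are 22 mm wide; open, the fingers measure 114 mm over their backs; the gripper's body (76 mm by 85 mm) begins 54 mm behind the grasp point. The pads swing forward as they close: fully open they stand 13 mm farther back than shut.
Start: joints at [-1.319, 0.32, 1.565, -0, 1.257, -0.02], TCP at [0.154, -0.554, 0.231] pointing down, gripper open.
Joint ranges: [-3.11, 3.11], [-0.84, 2.01], [0.21, 2.61], [-1.34, 4.49], [0.05, 2.63], [-2.56, 2.56]. Speed limits (rad/s): [2.57, 2.57, 3.14, 3.14, 3.14, 3.14].

INTERFACE

Orientations are given as [roll, pitch, yaw] about the fixed x, y, z axes, in that order (R = Rz(yaw) Ry(pitch) Rx(roll)).
In Python, from station import env gives the robot as it stands. The module is installed in compiled form; this text tells all that it offers.
- The arm moves only by the shell command python3 -m inch 'ROWS'. ROWS is JSON, a list of rows, each a list of 7 numbers: the turn, a rotation vector about the tool's x, y, z in degrees, then the shift along the tool's x, y, z in cm, then the opening, from -1 (shut) to 1 (fully open). A call has exactly 5 rows; each row shifts and turns the commanded pose from where the row before left it, along the tool's axes as they then stand; what a row does not reach is not made up. A row lasts 1/8 s, in which the tool goes at most 62.5 mm and 10.7 degrees, less where a joint would pass 70% of its speed; a pose out of reach is approached as far as the arm can. A call is refused whole if a number of a shift passes 6.25 or a number of a turn 10.7, either way. A call with a gripper value outside its range is refused whole. The fingers move at their own pace and stop on an object; the grip force is fixed at half the most. Time passes only in rows, so rows that do not move let the fingers close, or fill a call up. It gives the time, the measured TCP pose, the force and the opening at its end, in the units of the state.
- env.get_obs(): the state, without advancing time (a new reading comes with each control period).
- env.snapshot(name): name is "side" or "top"; returns a dict with "frame" (400x640x3 uint8, blue, green, red), "vfov" (degrees; the focal length in pixels is half the picture's height over the tangent of half this angle, whatever the lens; pixels are square), "cx", "cy" (the principal point, pixels), "extrinsics" (4x4, takes a point from world to camera coordinates). Camera axes: x right, y down, z forward; pixel columns grow to the right and rows downward; lengths in m; the calibration is good to about 2 mm. A picture is of the moment at which its call begins. There is no depth.
- env.sign_off(): hands the job in, once; it reports no verdict.
The state is a dict: "t": time; "qpos": joint angles; "qd": joint speeds; "effort": joint torques, N m; "position": TCP position; "orientation": TCP orientation; "wrist_force": force on the tool from outside, world axes, zero at the start; "moment": the same for the moment, N m; "width": finger opening in m.
Only numpy, scipy, OpenCV 4.12 (cv2) and the standard library are available. Lean on these libraries where they do the work, as an engineer would, in place of code of your own. Each camera call takes 0.05 s, during which the arm holds its last target.

TASK

On the two-tier bin carousel, one of the two bins next to the front bin (the one over the fixed tongue and black knob) has a white order token in it. Turn the carousel by one station so that the token's bin comes to the front and sits in its detent; then take the long carton from the bench and set it down in that bin without dropping it, flat and lengthways at the back of the bin under the upper tier, no more than 2 cm from the bin's back wall, so that there is room in front of it. Do not turn the carousel past that station, spill the other bins or disturb the other things on the bench.

Things in the scene. Friction and masses are not known exactly. Their poses are not given: they have to be found in the camera images.
- carousel_base: fixed foot of the bin carousel: dark round plinth 270 mm across; origin on the bench at the turning axis, z up. Its own -x axis points out through the FRONT station, marked by a fixed aluminium tongue 90 mm wide and a black plunger knob sticking out under the lower deck to 281 mm from the axis, up to 33 mm high. The front faces to the robot's left and a little towards it.
- carousel (a joint): angle (rad) of the whole carousel, both tiers; starts in the detent at 0, grows counter-clockwise seen from above, no end stops. A sprung plunger holds six detents 1.047 rad apart; 0.6 N m (3 N at the posts) breaks it out; past half-way (0.52) it pulls itself into the next one. A bin on the foot's own +y side comes to the front at +1.047, one on its -y side at -1.047.
- lower_deck (a point): centre of the lower deck's top face (height 40 mm, grey disc of radius 226 mm), on the turning axis; turns with the carousel. It carries six black open-topped picking bins, one every 60 degrees, lengthways along the radius; at the detents one is exactly at the front.
- front_spot (a point): fixed point with the foot's axes: mid-floor of the bin at the front station, 137.5 mm from the axis, height 42.5 mm. A bin inside runs from 82.5 mm (back wall, top at height 95 mm) to 192.5 mm from the axis and is 85 mm wide; side walls reach height 95 mm up to 120 mm from the axis, then slope down to 70 mm at 157 mm; front lip at height 60 mm.
- post_right (a point): top centre (height 113 mm) of an upright black rubber-covered post, 14 mm thick, 214 mm from the axis, rising from the deck (height 40 mm): to push or hook the carousel round by. One stands half-way between every two bins; this one, at angle 0, is 30 degrees from the front on the foot's -y side. Turns with the carousel.
- post_left (a point): the same of the post that at angle 0 is 30 degrees from the front on the foot's +y side
- upper_tier (a point): centre of the underside of the upper tier, on the axis at height 148 mm: a round tray of radius 147 mm with small stock up to height 223 mm, turning with the carousel. It overhangs the inner 60 per cent of the bins, so the back of a bin is reached at a slant (about 45 degrees) from the front, from outside the tray's edge.
- token_c (a point): centre of the white order token, a flat plastic disc 52 mm across and 4 mm thick, loose on the floor of one of the two bins beside the front bin (on either side). It stays in its bin; the carton may rest partly on it.
- long_carton_c (a point): centre (half-way up) of the long carton to be loaded: plain brown cardboard box 70 mm long (its x axis) x 34 mm wide (y) x 45 mm high, about 0.12 kg; it lies flat on the bench to the left of the carousel as the robot sees it. To go in under the upper tier grip it across its width near its outer end, the tool leaning about 45 degrees along its length.
- square_carton_c (a point): centre of a square carton 55 x 55 x 45 mm on the bench, bystander
- tape_roll_c (a point): centre of a roll of brown tape lying flat, 84 mm across, 48 mm high, bystander
- scanner_c (a point): a hand barcode scanner lying on its side, about 120 x 150 x 40 mm, bystander
- cutter_c (a point): a grey box cutter lying flat, 115 x 22 x 14 mm, bystander
- marker_c (a point): a marker pen lying flat, 125 mm long, 15 mm thick, bystander
- filled_front_c (a point): centre of a small carton 36 x 36 x 45 mm loose in the bin that stands at the front at the start (order already filled)
- filled_side_c (a point): centre of a small carton 36 x 36 x 45 mm loose in the other bin beside the front one (order already filled)
Things that resemble listed ones, but are neither listed nor needed, are in the scene too. What is shaped like the part that bears filled_front_c but turquoise is not meant.

How it is judged:
By the outcome, as a careful person would: the job done as asked, in the order asked, and still so for the second after the job is handed in, with the robot touching nothing.
It also fails if it takes over 66 s, if anything falls off the work surface, if the arm or the gripper's body presses on something with over 40 N, if the wrist force passes 120 N, or if a joint passes its speed limit or range.

## Working session

There is one attempt and no reset: what is moved stays moved. The work goes in short steps, Python scripts to look and compute and a shell command to move; the robot and the scene stay as the last step left them, time stands still between calls to the robot, and variables do not carry over. Pictures are saved under pics/ and viewed, and the job is handed in when it is done.

```bash
mkdir -p pics
python3 - <<'E'
from station import env
import cv2,numpy as np
print(env.get_obs())
for n in("side","top"):
    s=env.snapshot(n); cv2.imwrite(f"pics/{n}0.png",s["frame"]); print(n,s["vfov"],s["cx"],s["cy"],np.round(s["extrinsics"],4).tolist())
E
```

```text
{'t': 0.0, 'qpos': array([-1.31900862e+00,  3.20289888e-01,  1.56571453e+00, -4.79030787e-06,
        1.25738316e+00, -2.00244098e-02]), 'qd': array([ 0.00062724,  0.00142894, -0.00040579,  0.00031224,  0.00109121,
        0.0007309 ]), 'effort': array([ 3.85200565e-04, -4.15526712e+01, -2.34160602e+01,  1.16087544e-04,
        8.29850935e-03, -6.52567152e-06]), 'position': array([ 0.15423824, -0.55341866,  0.23046963]), 'orientation': array([-3.14156127e+00,  1.79465681e-03, -1.29898270e+00]), 'wrist_force': array([-0.7489004 , -0.01879361, -0.14735099]), 'moment': array([ 0.01377444, -0.05607783,  0.01734556]), 'width': 0.08538075223674453}
side 44.32312672951477 320.15131303890314 198.2783673550604 [[-0.9929, -0.1184, -0.009, 0.5487], [-0.1026, 0.8942, -0.4358, 0.1141], [0.0597, -0.4318, -0.9, 1.5694], [0.0, 0.0, 0.0, 1.0]]
top 42.830032865734765 319.38390988976965 212.4899450938361 [[-0.024, -0.9996, -0.0137, 0.0061], [-0.998, 0.0247, -0.0583, 0.5493], [0.0587, 0.0123, -0.9982, 1.727], [0.0, 0.0, 0.0, 1.0]]
```

View pics/side0.png

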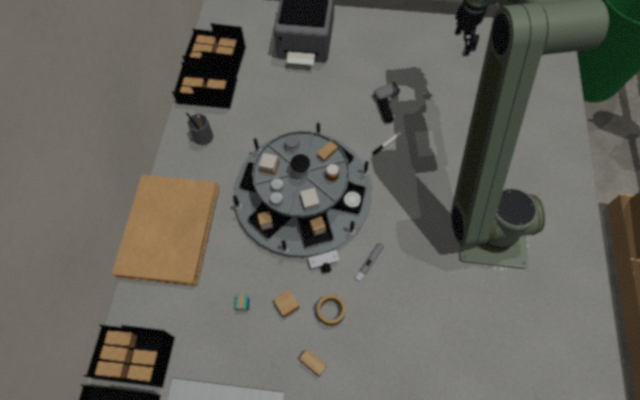

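View pics/top0.png

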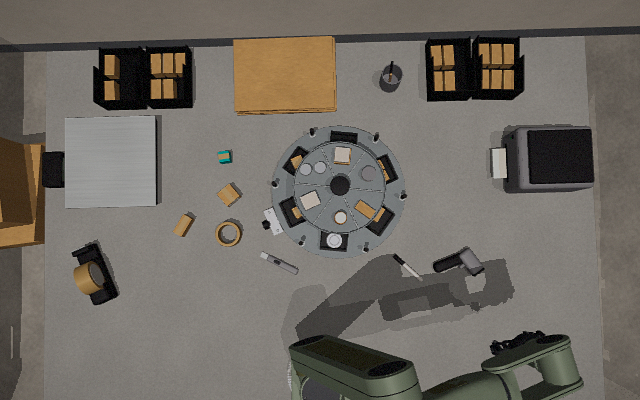

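The side view shows the front tongue at (322,260) and the white token in the bin at (352,199). In the top view these are at (272,222) and (334,240), so the token's bin is the one nearest the robot. The long carton is at about (184,224) in the top view and (312,362) in the side view. I'll zoom in to measure.

```bash
cat > h.py <<'E'
from station import env
import cv2,numpy as np
from scipy.spatial.transform import Rotation as R
class Cam:
    def __init__(s,n):
        d=env.snapshot(n); s.im=d["frame"]; s.f=s.im.shape[0]/2/np.tan(np.radians(d["vfov"]/2)); s.c=np.array([d["cx"],d["cy"]]); s.T=np.array(d["extrinsics"])
    def proj(s,P):
        q=(s.T[:3,:3]@np.atleast_2d(P).T).T+s.T[:3,3]; return q[:,:2]/q[:,2:]*s.f+s.c
    def at(s,u,v,z):
        r=s.T[:3,:3].T@np.array([(u-s.c[0])/s.f,(v-s.c[1])/s.f,1]); o=-s.T[:3,:3].T@s.T[:3,3]; return o+r*(z-o[2])/r[2]
    def crop(s,x0,y0,w,h,k,fn,pts=None):
        a=cv2.resize(s.im[y0:y0+h,x0:x0+w],None,fx=k,fy=k,interpolation=cv2.INTER_CUBIC)
        if pts is not None:
            for p in s.proj(pts): cv2.circle(a,tuple(int(round(t)) for t in ((p-[x0,y0]+.5)*k)),2,(0,0,255),-1)
        cv2.imwrite(fn,a)
E
python3 - <<'E'
from h import *
t=Cam("top"); s=Cam("side")
t.crop(160,110,250,160,3,"pics/t1.png"); s.crop(220,110,170,150,4,"pics/s1.png"); s.crop(220,270,150,120,5,"pics/s2.png")
t.crop(165,180,90,75,8,"pics/t2.png")
E
```

```text
(no output)
```

View pics/t1.png

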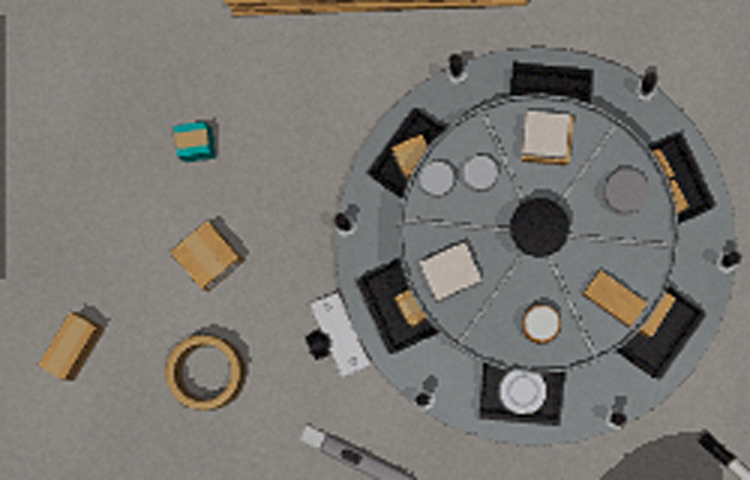

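View pics/s1.png

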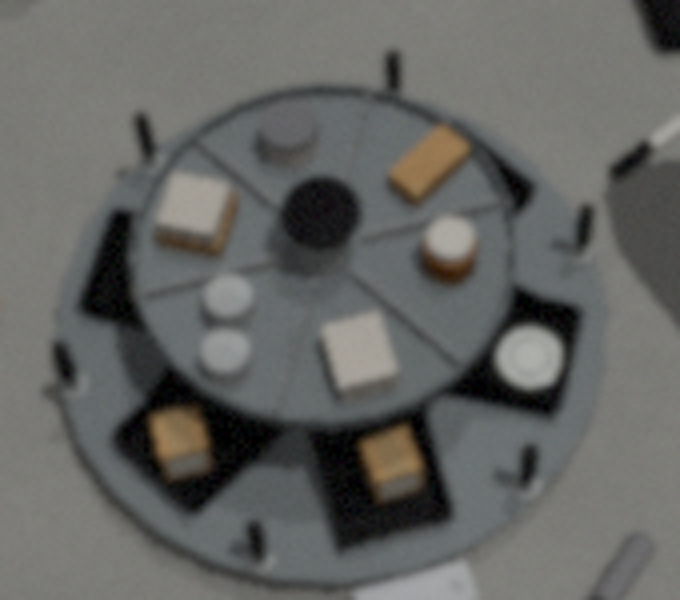

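View pics/s2.png

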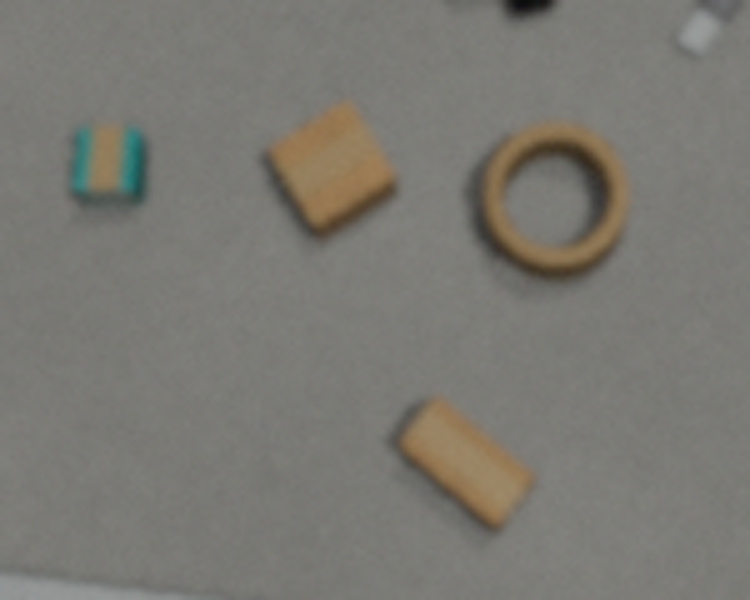

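View pics/t2.png

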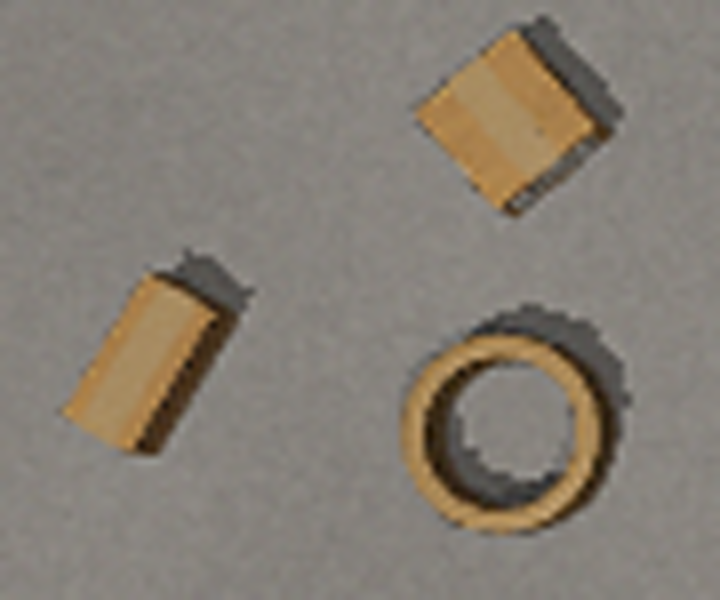

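```bash
cat > m.py <<'E'
from h import *
from scipy.optimize import least_squares
t=Cam("top"); s=Cam("side")
def w(p,a,off,k): return np.array([off[0]+(p[0]+.5)/k-.5,off[1]+(p[1]+.5)/k-.5])
pt=[(340,222),(422,401),(616,420),(733,258),(650,76),(456,60)] # order: left post(+y)?,...
E
python3 - <<'E'
from m import *
top=[(342,220),(422,400),(616,420),(733,259),(650,77),(457,59)]
X=np.array([t.at(*w(p,0,(160,110),3),.113)[:2] for p in top]); print(X.round(4))
c=X.mean(0); print(c)
d=X-c; print(np.hypot(*d.T).round(4)); a=np.arctan2(d[:,1],d[:,0]); print(np.degrees(a).round(1))
sd=[(393,53),(143,118),(63,348),(255,525),(530,450),(586,208)]
Xs=np.array([s.at(*w(p,0,(220,110),4),.113)[:2] for p in sd]); print(Xs.round(4),Xs.mean(0)); d=Xs-Xs.mean(0);print(np.hypot(*d.T).round(4),np.degrees(np.arctan2(d[:,1],d[:,0])).round(1))
k=t.at(*w((313,345),0,(160,110),3),.025); print('knob',k,np.degrees(np.arctan2(*(k[:2]-c)[::-1])),np.hypot(*(k[:2]-c)))
C=[(152,275),(220,315),(130,453),(63,412)]
Y=np.array([t.at(*w(p,0,(165,180),8),.045)[:2] for p in C]);print(Y.round(4),Y.mean(0)); print([np.hypot(*(Y[i]-Y[i-1])) for i in range(4)])
l=(Y[0]+Y[1]-Y[2]-Y[3]);print(np.degrees(np.arctan2(l[1],l[0])))
C=[(400,440),(435,398),(535,478),(494,528)]
Y=np.array([s.at(*w(p,0,(220,270),5),.045)[:2] for p in C]);print(Y.round(4),Y.mean(0)); print([np.hypot(*(Y[i]-Y[i-1])) for i in range(4)])
l=(Y[0]+Y[1]-Y[2]-Y[3]);print(np.degrees(np.arctan2(l[1],l[0])))
E
```

```text
[[ 0.643   0.1374]
 [ 0.4468  0.0551]
 [ 0.4204 -0.1521]
 [ 0.5901 -0.2828]
 [ 0.7902 -0.1997]
 [ 0.8156  0.009 ]]
[ 0.61769673 -0.07216504]
[0.2111 0.2131 0.2128 0.2124 0.2145 0.2139]
[  83.1  143.3 -157.9  -97.5  -36.5   22.3]
[[ 0.593  -0.2836]
 [ 0.7877 -0.1976]
 [ 0.8123  0.0151]
 [ 0.6437  0.1416]
 [ 0.4482  0.0587]
 [ 0.4229 -0.1541]] [ 0.61794214 -0.06999836]
[0.2151 0.2124 0.2121 0.2131 0.213  0.2124] [ -96.7  -36.9   23.6   83.1  142.8 -156.7]
knob [0.51195032 0.18187274 0.025     ] 112.60013306981463 0.275168126816288
[[0.554  0.4505]
 [0.5365 0.4219]
 [0.4793 0.4604]
 [0.4972 0.4886]] [0.51674715 0.4553298 ]
[np.float64(0.06841129992911116), np.float64(0.03358318797233131), np.float64(0.06893623608065977), np.float64(0.033385789285262334)]
-33.897493510533806
[[0.5556 0.4539]
 [0.5392 0.4292]
 [0.4788 0.4651]
 [0.4981 0.4937]] [0.51794596 0.46045012]
[np.float64(0.06995535949110496), np.float64(0.029640359269131868), np.float64(0.07033176954041886), np.float64(0.03454711996777444)]
-32.712165389696644
```

The fit puts the axis at about (0.618, -0.071) and the front direction at about 113°. The token bin is at 173°, on the foot's -y side, so the carousel must turn clockwise. I'll cage the post at 203° loosely between part-open fingers and lead it round to 143°. First I'll turn the tool.

```bash
python3 -m inch '[[0,0,-10,0,0,0,-0.15],[0,0,-10,0,0,0,-0.15],[0,0,-10,0,0,0,-0.15],[0,0,-10,0,0,0,-0.15],[0,0,-10,0,0,0,-0.15]]'
python3 -m inch '[[0,0,-10.5,0,0,0,-0.15],[0,0,-10.5,0,0,0,-0.15],[0,0,-10.5,0,0,0,-0.15],[0,0,-10.5,0,0,0,-0.15],[0,0,-10.5,0,0,0,-0.15]]'
python3 -m inch '[[0,0,-10.5,0,0,0,-0.15],[0,0,-10.5,0,0,0,-0.15],[0,0,-10.5,0,0,0,-0.15],[0,0,-10.5,0,0,0,-0.15],[0,0,-10.5,0,0,0,-0.15]]'
cat > plan.py <<'E'
from h import *
def fmt(rv,sh): return np.round(np.degrees(rv),1).tolist()+np.round(sh*100,2).tolist()
def to(P,x_az=None,u_az=None,lean=0,n=None,frm=None):
    """target TCP P; tool x azimuth deg; lean deg about tool x so z points toward u_az (perp to x)"""
    o=env.get_obs()
    p0,R0=frm if frm else (o["position"],R.from_euler("xyz",o["orientation"]))
    if x_az is None: R1=R0
    else: R1=Rt(x_az,u_az,lean)
    rv=(R0.inv()*R1).as_rotvec(); 
    d=R0.inv().apply(np.array(P)-p0)
    print("total turn deg",np.degrees(rv).round(2),"shift(cm, start axes)",(d*100).round(2))
    m=max(np.linalg.norm(d)/.06,np.degrees(np.linalg.norm(rv))/10.4); n=n or int(np.ceil(m)); print("n",n)
    Rc=R0
    for i in range(n):
        Rn=Rc*R.from_rotvec(rv/n); step=(np.array(P)-p0)/n
        print(fmt(rv/n,Rc.inv().apply(step))); Rc=Rn
def Rt(x_az,u_az=None,lean=0):
    x=np.array([np.cos(np.radians(x_az)),np.sin(np.radians(x_az)),0]); 
    z=np.array([0,0,-1.])
    if lean: 
        u=np.array([np.cos(np.radians(u_az)),np.sin(np.radians(u_az)),0]); u-=x*(u@x);u/=np.linalg.norm(u)
        z=np.cos(np.radians(lean))*z+np.sin(np.radians(lean))*u
    return R.from_matrix(np.array([x,np.cross(z,x),z]).T)
A=np.array([.618,-.071])
def pol(r,a,z): return np.array([A[0]+r*np.cos(np.radians(a)),A[1]+r*np.sin(np.radians(a)),z])
E
python3 - <<'E'
from plan import *
o=env.get_obs();print(o["t"],o["position"],np.degrees(o["orientation"]),o["qpos"])
to(pol(.214,203,.2))
E
```

```text
t: 0.92
position: [0.1544, -0.5538, 0.2312]
orientation: [-3.141, 0.0, -0.421]
wrist_force: [0.3, 0.4, 0.2]
width: 0.0363
t: 1.55
position: [0.1543, -0.5538, 0.2312]
orientation: [-3.141, 0.0, 0.496]
wrist_force: [-0.1, -0.8, 0.1]
width: 0.0366
t: 2.17
position: [0.1866, -0.542, 0.2287]
orientation: [-3.099, 0.031, 1.347]
wrist_force: [0.7, -0.4, 0.0]
width: 0.0361
2.175 [ 0.1865732  -0.54195779  0.22865389] [-177.54145291    1.8046613    77.15986871] [-1.22983511  0.31704778  1.57634462 -0.05605108  1.24506947 -2.55799566]
total turn deg [0. 0. 0.] shift(cm, start axes) [43.04 14.3   0.9 ]
n 8
[0.0, 0.0, 0.0, 5.38, 1.79, 0.11]
[0.0, 0.0, 0.0, 5.38, 1.79, 0.11]
[0.0, 0.0, 0.0, 5.38, 1.79, 0.11]
[0.0, 0.0, 0.0, 5.38, 1.79, 0.11]
[0.0, 0.0, 0.0, 5.38, 1.79, 0.11]
[0.0, 0.0, 0.0, 5.38, 1.79, 0.11]
[0.0, 0.0, 0.0, 5.38, 1.79, 0.11]
[0.0, 0.0, 0.0, 5.38, 1.79, 0.11]
```

```bash
python3 -m inch '[[0,0,2,5.38,1.79,0.1,-0.15],[0,0,0,5.38,1.79,0.1,-0.15],[0,0,0,5.38,1.79,0.1,-0.15],[0,0,0,5.38,1.79,0.1,-0.15],[0,0,0,5.38,1.79,0.1,-0.15]]'
python3 - <<'E'
from plan import *
o=env.get_obs();print(o["t"],o["position"],np.degrees(o["orientation"]),o["qpos"])
to(pol(.214,203,.2),105,n=5)
E
```

```text
t: 2.8
position: [0.3423, -0.3013, 0.2117]
orientation: [-3.102, 0.031, 1.312]
wrist_force: [1.0, 0.3, -0.4]
width: 0.0364
2.8 [ 0.34234032 -0.30132638  0.21168428] [-177.71453831    1.80042873   75.18335529] [-0.71504617  0.15886987  1.83740627 -0.04976254  1.16774715 -2.00658143]
total turn deg [ -2.7    1.16 -29.85] shift(cm, start axes) [16.22  3.88  0.5 ]
n 5
[-0.5, 0.2, -6.0, 3.24, 0.78, 0.1]
[-0.5, 0.2, -6.0, 3.15, 1.11, 0.12]
[-0.5, 0.2, -6.0, 3.01, 1.43, 0.15]
[-0.5, 0.2, -6.0, 2.85, 1.73, 0.17]
[-0.5, 0.2, -6.0, 2.65, 2.02, 0.2]
```

```bash
python3 -m inch '[[-0.5,0.2,-6,3.24,0.78,0.1,-0.15],[-0.5,0.2,-6,3.15,1.11,0.12,-0.15],[-0.5,0.2,-6,3.01,1.43,0.15,-0.15],[-0.5,0.2,-6,2.85,1.73,0.17,-0.15],[-0.5,0.2,-6,2.65,2.02,0.2,-0.15]]'
python3 - <<'E'
from plan import *
o=env.get_obs();print(o["t"],o["position"],np.degrees(o["orientation"]),o["qpos"])
to(pol(.214,203,.2),105)
c=Cam("top"); c.crop(300,200,120,100,6,"pics/t3.png",[pol(.214,203,.113),pol(.214,143,.113)]); c=Cam("side"); c.crop(320,110,100,120,5,"pics/s3.png",[pol(.214,203,.113),pol(.214,143,.113)])
E
```

```text
t: 3.42
position: [0.4205, -0.1551, 0.1998]
orientation: [-3.137, 0.001, 1.839]
wrist_force: [1.0, 0.3, 0.4]
width: 0.0362
3.425 [ 0.42051139 -0.1551003   0.19979446] [-1.79764880e+02  7.44847150e-02  1.05374356e+02] [-0.37652743  0.14650146  1.88419044 -0.0039072   1.11340192 -2.21392436]
total turn deg [-0.23  0.08  0.37] shift(cm, start axes) [ 0.03  0.06 -0.02]
n 1
[-0.2, 0.1, 0.4, 0.03, 0.06, -0.02]
```

View pics/t3.png

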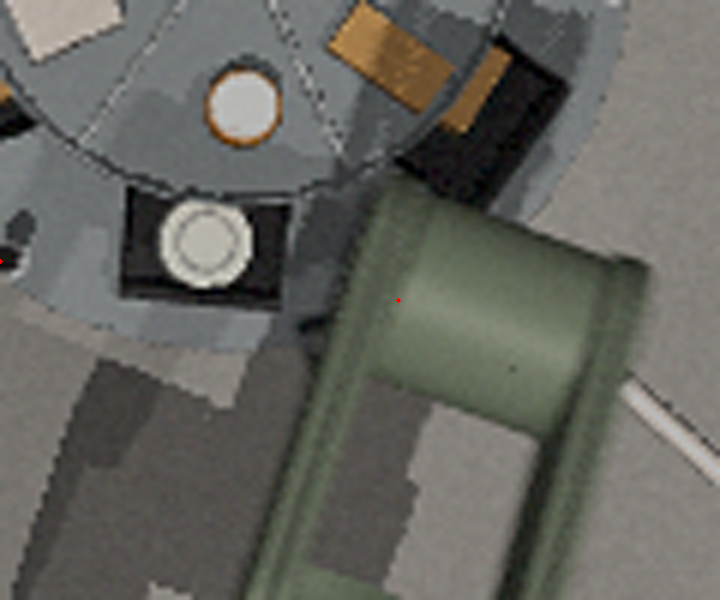

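View pics/s3.png

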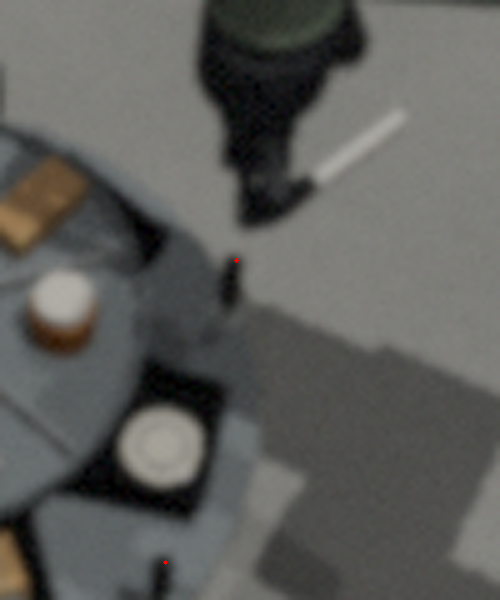

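The predicted post tops fall on the posts in the side view at (236,260) and (165,562), and the fingers are above the first one. I'll descend around it.

```bash
python3 -m inch '[[0,0,0,0,0.06,3,-0.15],[0,0,0,0,0,3,-0.15],[0,0,0,0,0,3,-0.15],[0,0,0,0,0,3,-0.15],[0,0,0,0,0,1,-0.15]]'
python3 - <<'E'
from plan import *
o=env.get_obs();print(o["t"],o["position"],np.degrees(o["orientation"]),o["wrist_force"])
# arc in 10 steps of 6 deg
Rc=R.from_euler("xyz",o["orientation"]);p=o["position"]
for i in range(1,14):
    a=203-60*i/13; P=pol(.214,a,.07); xa=105-52*i/13
    R1=Rt(xa); print(fmt((Rc.inv()*R1).as_rotvec(),Rc.inv().apply(P-p))); Rc=R1;p=P
c=Cam("side"); c.crop(320,110,100,120,5,"pics/s4.png",[pol(.214,203,.113),pol(.214,143,.113)])
E
```

```text
t: 4.15
position: [0.419, -0.1564, 0.0685]
orientation: [-3.134, -0.0, 1.835]
wrist_force: [0.6, 0.3, 0.8]
width: 0.0366
4.15 [ 0.4189505  -0.15643847  0.06847362] [-1.79583095e+02 -2.19000570e-02  1.05110956e+02] [0.6366723  0.26754537 0.78765353]
[-0.4, -0.0, 4.1, 1.84, 0.08, -0.15]
[0.0, 0.0, 4.0, 1.72, -0.15, 0.0]
[0.0, 0.0, 4.0, 1.72, -0.13, 0.0]
[0.0, 0.0, 4.0, 1.72, -0.12, 0.0]
[0.0, 0.0, 4.0, 1.72, -0.1, 0.0]
[0.0, 0.0, 4.0, 1.72, -0.08, 0.0]
[0.0, 0.0, 4.0, 1.72, -0.06, 0.0]
[0.0, 0.0, 4.0, 1.72, -0.04, 0.0]
[0.0, 0.0, 4.0, 1.72, -0.02, 0.0]
[0.0, 0.0, 4.0, 1.72, -0.0, 0.0]
[0.0, 0.0, 4.0, 1.72, 0.01, 0.0]
[0.0, 0.0, 4.0, 1.72, 0.03, 0.0]
[0.0, 0.0, 4.0, 1.72, 0.05, 0.0]
```

View pics/s4.png

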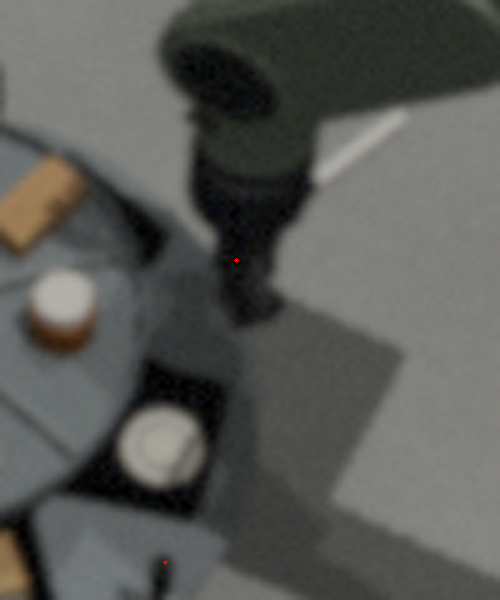

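```bash
python3 -m inch '[[-0.4,0,2,0.92,0.04,-0.1,-0.15],[0,0,2,0.92,0.04,0,-0.15],[0,0,2,0.86,-0.08,0,-0.15],[0,0,2,0.86,-0.08,0,-0.15],[0,0,2,0.86,-0.07,0,-0.15]]'
python3 - <<'E'
from plan import *
o=env.get_obs();print(o["t"],o["position"],np.degrees(o["orientation"]),o["wrist_force"])
d=o["position"][:2]-A;print(np.hypot(*d),np.degrees(np.arctan2(d[1],d[0]))%360)
E
```

```text
t: 4.82
position: [0.4101, -0.114, 0.0718]
orientation: [3.138, 0.003, 1.66]
wrist_force: [-1.7, -3.9, 0.7]
width: 0.0359
4.825 [ 0.41012703 -0.11403261  0.07179703] [1.79810401e+02 1.67669392e-01 9.51126813e+01] [-1.73446597 -3.90575213  0.70333204]
0.21228042393773366 191.69581975934722
```

```bash
python3 -m inch '[[0,0,2,0.86,-0.08,0,-0.15],[0,0,2,0.86,-0.07,0,-0.15],[0,0,2,0.86,-0.06,0,-0.15],[0,0,2,0.86,-0.06,0,-0.15],[0,0,2,0.86,-0.06,0,-0.15]]'
python3 -m inch '[[0,0,2,0.86,-0.06,0,-0.15],[0,0,2,0.86,-0.05,0,-0.15],[0,0,2,0.86,-0.05,0,-0.15],[0,0,2,0.86,-0.04,0,-0.15],[0,0,2,0.86,-0.04,0,-0.15]]'
python3 - <<'E'
from plan import *
o=env.get_obs();print(o["t"],o["position"],np.degrees(o["orientation"]),o["wrist_force"])
d=o["position"][:2]-A;print(np.hypot(*d),np.degrees(np.arctan2(d[1],d[0]))%360)
E
```

```text
t: 5.45
position: [0.406, -0.0707, 0.0717]
orientation: [3.138, 0.001, 1.485]
wrist_force: [-1.6, -2.4, 0.8]
width: 0.0363
t: 6.08
position: [0.4107, -0.0276, 0.0718]
orientation: [3.137, -0.0, 1.31]
wrist_force: [0.3, -0.3, -0.1]
width: 0.0362
6.075 [ 0.4106972  -0.02763103  0.07175253] [ 1.79739242e+02 -2.09867024e-04  7.50810707e+01] [ 0.32468757 -0.27236774 -0.07319109]
0.21179074070100554 168.1838048486635
```

```bash
python3 -m inch '[[0,0,2,0.86,-0.06,0,-0.15],[0,0,2,0.86,-0.05,0,-0.15],[0,0,2,0.86,-0.04,0,-0.15],[0,0,2,0.86,-0.03,0,-0.15],[0,0,2,0.86,-0.02,0,-0.15]]'
python3 -m inch '[[0,0,2,0.86,-0.01,0,-0.15],[0,0,2,0.86,0,0,-0.15],[0,0,2,0.86,0,0,-0.15],[0,0,2,0.86,0,0,-0.15],[0,0,2,0.86,0,0,-0.15]]'
python3 - <<'E'
from plan import *
o=env.get_obs();print(o["t"],o["position"],np.degrees(o["orientation"]),o["wrist_force"])
d=o["position"][:2]-A;print(np.hypot(*d),np.degrees(np.arctan2(d[1],d[0]))%360)
to(pol(.214,143,.07))
c=Cam("side"); c.crop(220,110,170,150,4,"pics/s5.png",[pol(.214,a,.113) for a in range(23,360,60)])
E
```

```text
t: 6.7
position: [0.4231, 0.0138, 0.0719]
orientation: [3.137, -0.001, 1.136]
wrist_force: [-0.9, 0.8, 0.2]
width: 0.0362
t: 7.32
position: [0.4441, 0.0516, 0.072]
orientation: [3.137, -0.003, 0.961]
wrist_force: [0.1, 0.0, 1.1]
width: 0.0363
7.325 [0.44412638 0.0515862  0.07204743] [ 1.79711089e+02 -1.66306188e-01  5.50832240e+01] [0.13108472 0.03482521 1.10953317]
0.2127425951942369 144.81499593438284
total turn deg [0. 0. 0.] shift(cm, start axes) [ 0.68 -0.11  0.21]
n 1
[0.0, 0.0, 0.0, 0.68, -0.11, 0.21]
```

View pics/s5.png

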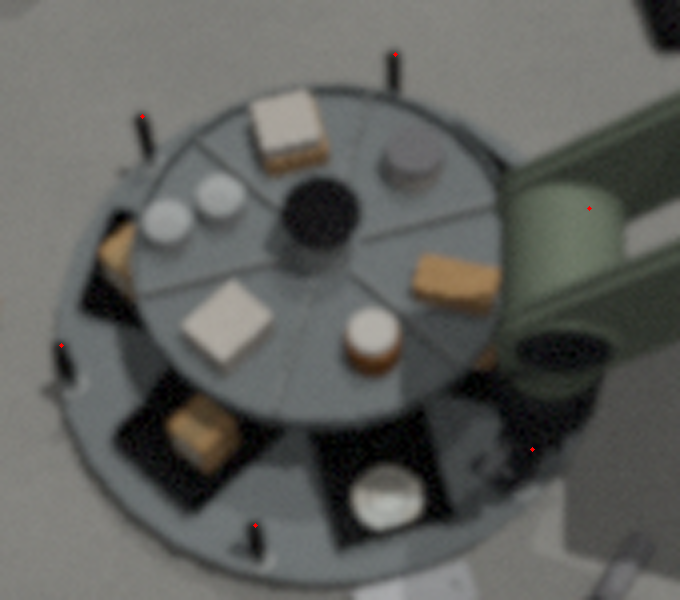

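The post markers coincide with the posts, so the carousel is in its detent at -60°. The token bin is at the front, with the token at (385,497), and the filled cartons are still in their bins. Next I'll centre on the post, lift, and go to the carton.

```bash
python3 -m inch '[[0,0,0,0.68,-0.1,0,-0.15],[0,0,0,0,0,-3.5,-0.15],[0,0,0,0,0,-5,-0.15],[0,0,0,0,0,-5,-0.15],[0,0,0,0,0,-5,-0.15]]'
cat >> plan.py <<'E'
C=np.array([.5173,.458]);CA=-33.3
def grasp(C,CA,s,h,z0,back=0):
    u=np.array([np.cos(np.radians(CA)),np.sin(np.radians(CA))])
    d=np.r_[u*np.sqrt(.5),-np.sqrt(.5)]
    return np.r_[C-s*u,z0+h]+d*(.019-back)
E
python3 - <<'E'
from plan import *
o=env.get_obs();print(o["t"],o["position"],np.degrees(o["orientation"]),o["wrist_force"],o["qpos"])
print(grasp(C,CA,.02,.027,0),grasp(C,CA,.02,.027,0,.1))
to(grasp(C,CA,.02,.027,0,.1),CA+90,CA,45,n=10)
E
```

```text
t: 8.0
position: [0.4449, 0.0576, 0.2579]
orientation: [3.138, -0.001, 0.963]
wrist_force: [0.3, 0.1, 0.4]
width: 0.0362
8.0 [0.44491006 0.05757733 0.25785729] [ 1.79812752e+02 -8.24428151e-02  5.51831420e+01] [0.30508392 0.12295032 0.35456029] [ 1.03802183e-01  9.93024026e-02  1.78617424e+00 -1.09921573e-03
  1.25270140e+00 -8.58980980e-01]
[0.51181295 0.46160432 0.01356497] [0.45271244 0.50042609 0.08427565]
total turn deg [-44.81   0.52  -1.47] shift(cm, start axes) [ 36.78 -24.7   17.33]
n 10
[-4.5, 0.1, -0.1, 3.68, -2.47, 1.73]
[-4.5, 0.1, -0.1, 3.68, -2.59, 1.54]
[-4.5, 0.1, -0.1, 3.69, -2.69, 1.34]
[-4.5, 0.1, -0.1, 3.69, -2.78, 1.12]
[-4.5, 0.1, -0.1, 3.7, -2.85, 0.91]
[-4.5, 0.1, -0.1, 3.71, -2.9, 0.69]
[-4.5, 0.1, -0.1, 3.71, -2.94, 0.46]
[-4.5, 0.1, -0.1, 3.72, -2.95, 0.23]
[-4.5, 0.1, -0.1, 3.73, -2.95, 0.01]
[-4.5, 0.1, -0.1, 3.74, -2.94, -0.22]
```

```bash
python3 -m inch '[[-4.5,0.1,-0.1,3.68,-2.47,0.7,0.4],[-4.5,0.1,-0.1,3.68,-2.59,0.5,0.4],[-4.5,0.1,-0.1,3.69,-2.69,0.4,0.4],[-4.5,0.1,-0.1,3.69,-2.78,0.4,0.4],[-4.5,0.1,-0.1,3.7,-2.85,0.4,0.4]]'
python3 - <<'E'
from plan import *
o=env.get_obs();print(o["t"],o["position"],np.degrees(o["orientation"]),o["qpos"])
to(grasp(C,CA,.02,.027,0,.1),CA+90,CA,45,n=5)
E
```

```text
t: 8.62
position: [0.4447, 0.2839, 0.2117]
orientation: [2.743, -0.01, 0.974]
wrist_force: [0.6, -0.4, -0.5]
width: 0.0593
8.625 [0.4447221  0.28388368 0.21171217] [157.1616966   -0.57847015  55.7896644 ] [ 0.77634913  0.22065502  1.82399325 -0.45149996  1.05139309  0.02271752]
total turn deg [-22.16   0.03  -1.08] shift(cm, start axes) [ 18.23 -15.63   7.45]
n 5
[-4.4, 0.0, -0.2, 3.65, -3.13, 1.49]
[-4.4, 0.0, -0.2, 3.66, -3.22, 1.24]
[-4.4, 0.0, -0.2, 3.67, -3.29, 0.99]
[-4.4, 0.0, -0.2, 3.68, -3.34, 0.74]
[-4.4, 0.0, -0.2, 3.69, -3.38, 0.48]
```

```bash
python3 -m inch '[[-4.4,0,-0.2,3.65,-3.13,1.49,0.4],[-4.4,0,-0.2,3.66,-3.22,1.24,0.4],[-4.4,0,-0.2,3.67,-3.29,0.99,0.4],[-4.4,0,-0.2,3.68,-3.34,0.74,0.4],[-4.4,0,-0.2,3.69,-3.38,0.48,0.4]]'
python3 - <<'E'
from plan import *
o=env.get_obs();print(o["t"],o["position"],np.degrees(o["orientation"]),o["qpos"])
to(grasp(C,CA,.02,.027,0,.0),CA+90,CA,45,n=5)
u=np.array([np.cos(np.radians(CA)),np.sin(np.radians(CA))]);v=np.array([-u[1],u[0]])
pts=[np.r_[C+a*u*.035+b*v*.017,.045] for a in(-1,1) for b in(-1,1)]
c=Cam("top"); c.crop(150,170,110,90,7,"pics/t6.png",pts); c=Cam("side"); c.crop(220,270,150,120,5,"pics/s6.png",pts)
E
```

```text
t: 9.25
position: [0.4524, 0.5007, 0.0833]
orientation: [2.36, 0.001, 0.988]
wrist_force: [0.6, 1.0, 0.2]
width: 0.0598
9.25 [0.4523696  0.50065913 0.08329423] [1.35200652e+02 4.44223424e-02 5.66145300e+01] [ 1.15210579  0.68802042  1.5841059  -0.84509242  1.19228009  0.62375565]
total turn deg [-0.2   0.09 -0.03] shift(cm, start axes) [0.02 0.13 9.96]
n 5
[-0.0, 0.0, -0.0, 0.0, 0.03, 1.99]
[-0.0, 0.0, -0.0, 0.0, 0.03, 1.99]
[-0.0, 0.0, -0.0, 0.0, 0.02, 1.99]
[-0.0, 0.0, -0.0, 0.0, 0.02, 1.99]
[-0.0, 0.0, -0.0, 0.0, 0.02, 1.99]
```

View pics/t6.png

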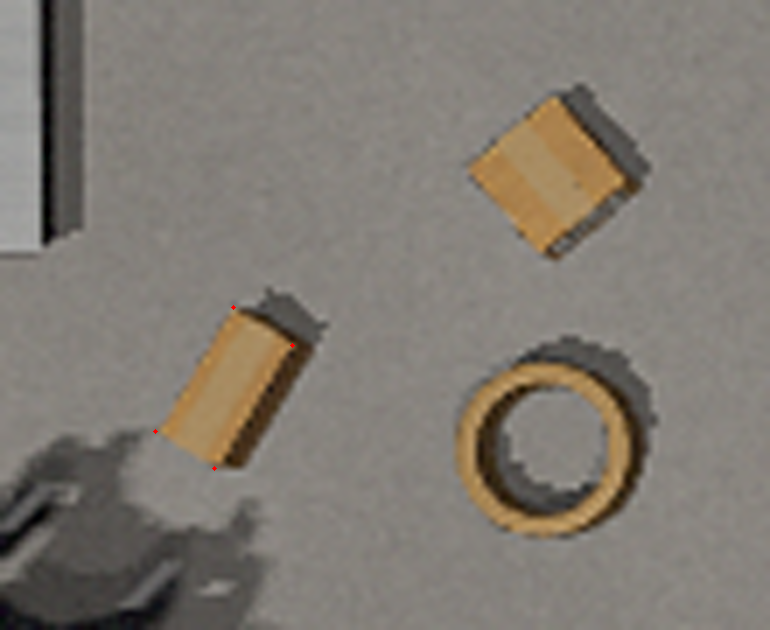

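View pics/s6.png

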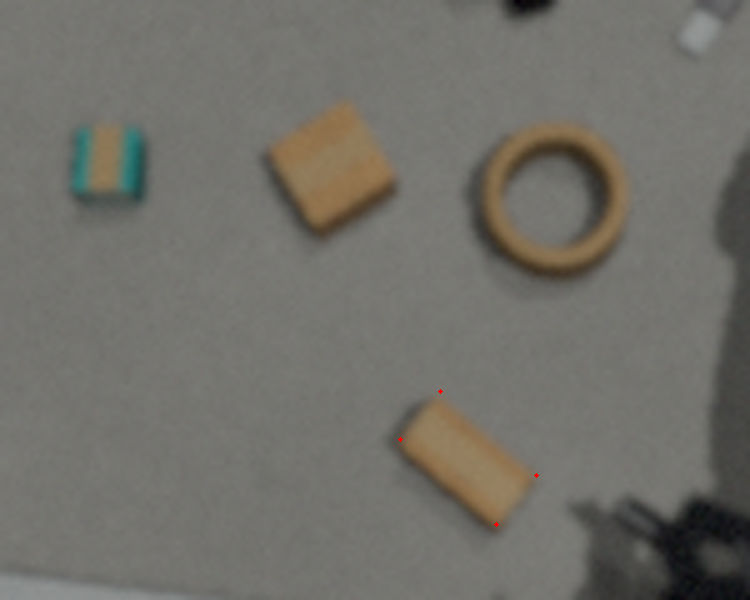

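The predicted carton outline matches both views to within about 2 mm, and the fingers are lined up with its outer end. I'll advance and close.

```bash
python3 -m inch '[[-0.2,0,0,-0.1,0.1,2.5,0.4],[0,0,0,0,0,2.5,0.4],[0,0,0,0,0,2.5,0.4],[0,0,0,0,0,2.45,0.4],[0,0,0,0,0,0,0.4]]'
python3 - <<'E'
from plan import *
o=env.get_obs();print(o["t"],o["position"],np.degrees(o["orientation"]),o["wrist_force"],grasp(C,CA,.02,.027,0,.0))
c=Cam("top"); c.crop(150,170,110,90,7,"pics/t7.png"); c=Cam("side"); c.crop(270,320,110,80,7,"pics/s7.png")
E
```

```text
t: 9.98
position: [0.5115, 0.4569, 0.0124]
orientation: [2.359, 0.005, 0.985]
wrist_force: [-0.5, 0.3, 0.5]
width: 0.0593
9.975 [0.51147873 0.45685089 0.01237857] [135.14289712   0.27054489  56.44627145] [-0.47981443  0.30429218  0.46486093] [0.51181295 0.46160432 0.01356497]
```

View pics/t7.png

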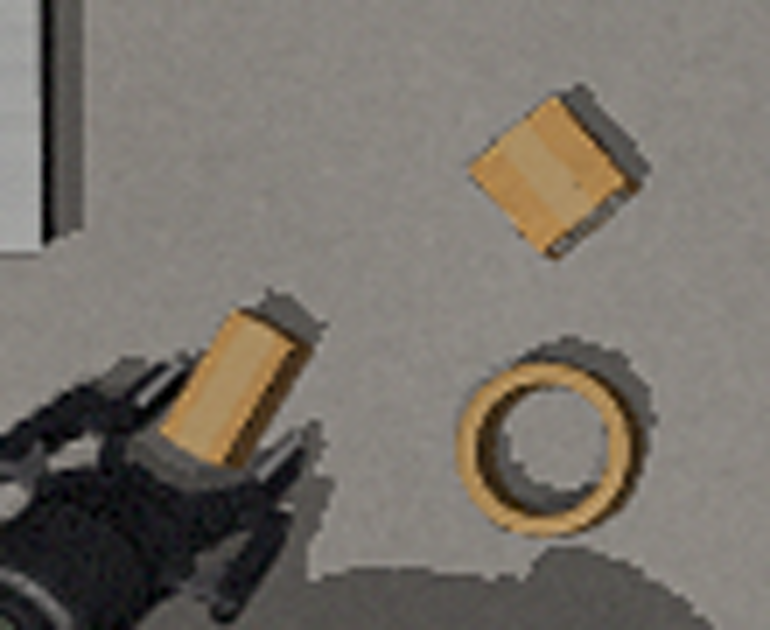

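View pics/s7.png

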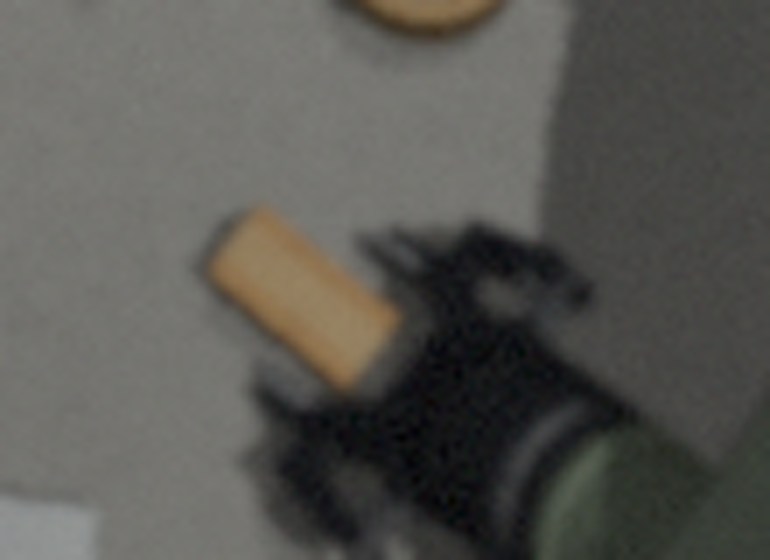

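The open fingers are on either side of the carton's outer end (midpoint about (218,420) in the top crop) and close to centred. Closing now.

```bash
python3 -m inch '[[0,0,0,0,0,0,0],[0,0,0,0,0,0,-0.3],[0,0,0,0,0,0,-0.6],[0,0,0,0,0,0,-1],[0,0,0,0,0,0,-1]]'
python3 -m inch '[[0,0,0,0,0,0,-1],[0,0,0,0,-0.7,-0.7,-1],[0,0,0,0,-0.7,-0.7,-1],[0,0,0,0,-1.4,-1.4,-1],[0,0,0,0,-1.4,-1.4,-1]]'
python3 - <<'E'
from plan import *
o=env.get_obs();print(o["t"],o["position"],np.degrees(o["orientation"]),o["wrist_force"])
c=Cam("top"); c.crop(150,170,110,90,7,"pics/t8.png"); c=Cam("side"); c.crop(270,310,110,80,7,"pics/s8.png")
E
```

```text
t: 10.7
position: [0.5107, 0.4601, 0.0147]
orientation: [2.359, -0.0, 0.989]
wrist_force: [-4.1, 2.4, 5.1]
width: 0.0337
t: 11.32
position: [0.4613, 0.4912, 0.0148]
orientation: [2.356, 0.003, 0.987]
wrist_force: [2.9, -2.4, 4.7]
width: 0.0332
11.325 [0.46133199 0.49122072 0.0147625 ] [134.9865019    0.14350378  56.5294869 ] [ 2.91901441 -2.36554415  4.67067726]
```

View pics/t8.png

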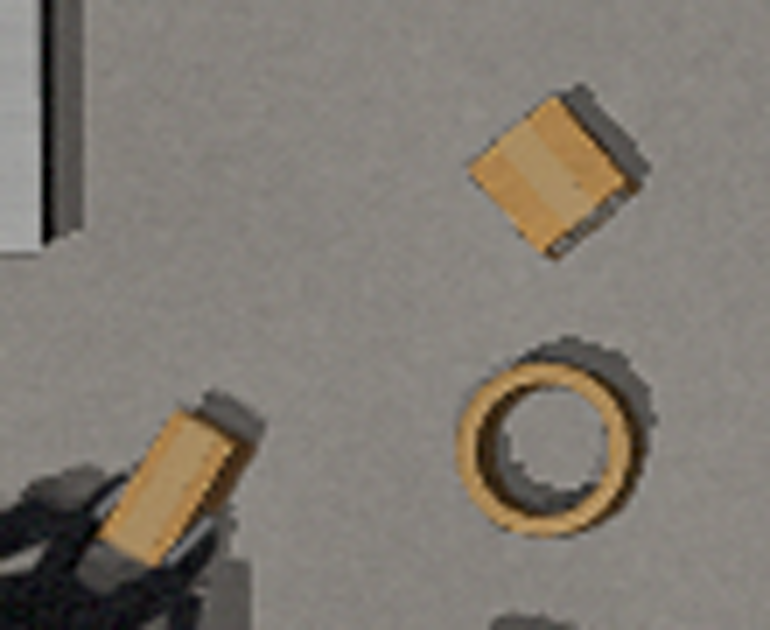

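View pics/s8.png

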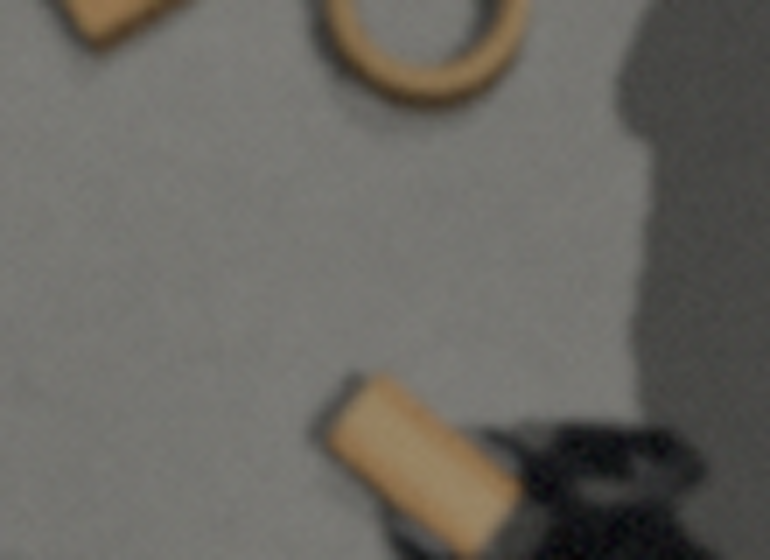

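The carton is gripped (33 mm), but I had the sign of tool y wrong. The tool slid back along the bench about 6 cm instead of lifting, and disturbed nothing. While it still sits flat I'll measure the carton relative to the tool, then lift with +y and -z.

```bash
python3 - <<'E'
from plan import *
from m import w,t,s
o=env.get_obs();p=o["position"];Rc=R.from_euler("xyz",o["orientation"])
for cam,off,k,Q in((t,(150,170),7,[(183,412),(238,442),(152,567),(98,535)]),(s,(270,310),7,[(330,435),(380,375),(523,487),(472,555)])):
    Y=np.array([cam.at(*w(q,0,off,k),.045) for q in Q]); m=Y.mean(0); l=(Y[0]+Y[1]-Y[2]-Y[3])[:2]; a=np.degrees(np.arctan2(l[1],l[0]))
    m[2]=.0225; print(m,a, "in tool mm",Rc.inv().apply(m-p)*1000)
    u=np.array([np.cos(np.radians(-33.5)),np.sin(np.radians(-33.5))]); print("along u (mm) centre minus tcp",u@(m-p)[:2]*1000, (m-p)[2]*1000)
E
python3 -m inch '[[0,0,0,0,0.7,-0.7,-1],[0,0,0,0,2,-2,-1],[0,0,0,0,3,-3,-1],[0,0,0,0,3,-3,-1],[0,0,0,0,2,-2,-1]]'
python3 - <<'E'
from plan import *
o=env.get_obs();print(o["t"],o["position"],np.degrees(o["orientation"]),o["wrist_force"],o["qpos"])
c=Cam("top"); c.crop(150,170,110,90,7,"pics/t9.png"); c=Cam("side"); c.crop(270,310,110,80,7,"pics/s9.png")
E
```

```text
[0.46901003 0.48504019 0.0225    ] -35.45384561831345 in tool mm [-1.29491051 14.06186456  2.94180902]
along u (mm) centre minus tcp 12.047290068895657 7.831939633037084
[0.4653505  0.49096151 0.0225    ] -31.013209802785273 in tool mm [ 1.63531341  9.58764606 -1.51345295]
along u (mm) centre minus tcp 5.727464249534261 7.831939633037084
t: 12.15
position: [0.4614, 0.492, 0.1666]
orientation: [2.36, 0.001, 0.988]
wrist_force: [-0.4, 0.2, -1.9]
width: 0.0332
12.15 [0.46142057 0.49203819 0.16661885] [1.35238706e+02 3.63509500e-02 5.65890464e+01] [-0.41941283  0.22089319 -1.88861391] [ 1.1343988   0.59314529  1.52456329 -0.81212754  1.28601752  0.4933334 ]
```

View pics/t9.png

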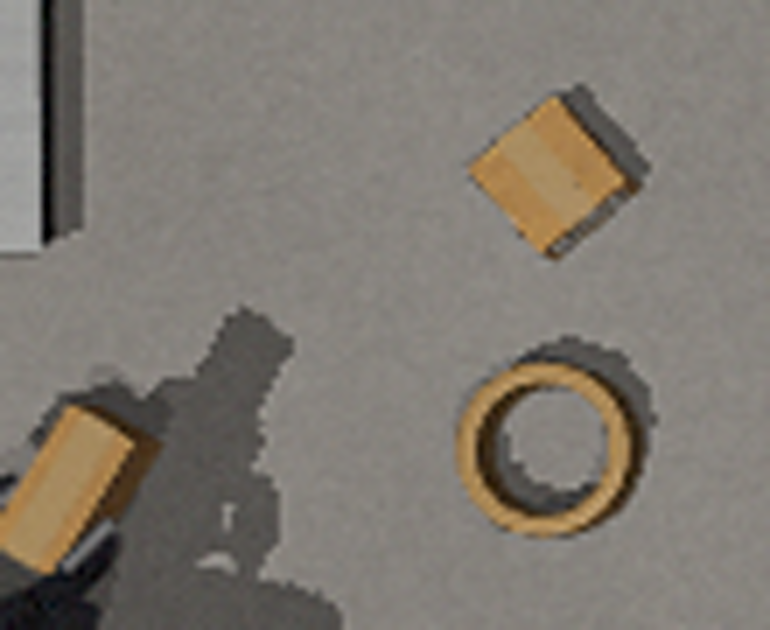

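View pics/s9.png

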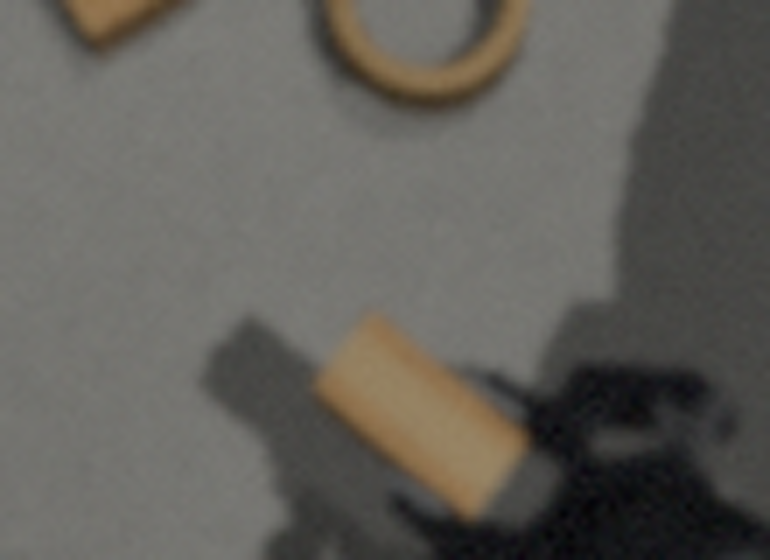

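```bash
cat >> plan.py <<'E'
OFF=np.array([0.2,11.8,0.7])/1000
def box(off=OFF,lean=45,pose=None):
    o=env.get_obs();p,Rc=pose if pose else (o["position"],R.from_euler("xyz",o["orientation"]))
    # carton axes in tool frame: length u (horizontal), up, width x
    l=np.radians(lean); U=np.array([0,-np.cos(l),np.sin(l)]); N=np.array([0,np.sin(l),-np.cos(l)])
    # u=sin(l) z - cos(l) y ; up=cos? 
    U=np.array([0,-np.cos(l),np.sin(l)]); N=np.array([0,np.sin(l),np.cos(l)])*np.array([1,1,-1]); X=np.array([1,0,0])
    return np.array([p+Rc.apply(off+a*.035*U+b*.017*X+c*.0225*N) for c in(1,-1) for a in(-1,1) for b in(-1,1)])
E
python3 - <<'E'
from plan import *
b=box(); print(b.round(4))
c=Cam("top"); c.crop(120,200,80,70,9,"pics/t10.png",b); c=Cam("side"); c.crop(290,330,80,70,9,"pics/s10.png",b)
E
```

```text
[[0.4603 0.4737 0.2335]
 [0.479  0.5021 0.2336]
 [0.4603 0.4741 0.1635]
 [0.479  0.5025 0.1636]
 [0.4603 0.474  0.1885]
 [0.479  0.5024 0.1886]
 [0.4602 0.4744 0.1185]
 [0.479  0.5028 0.1186]]
```

View pics/t10.png

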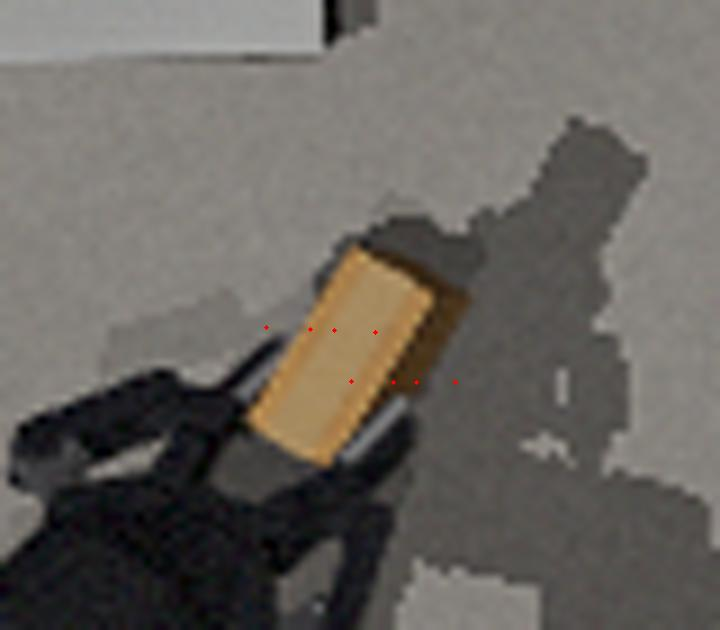

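View pics/s10.png

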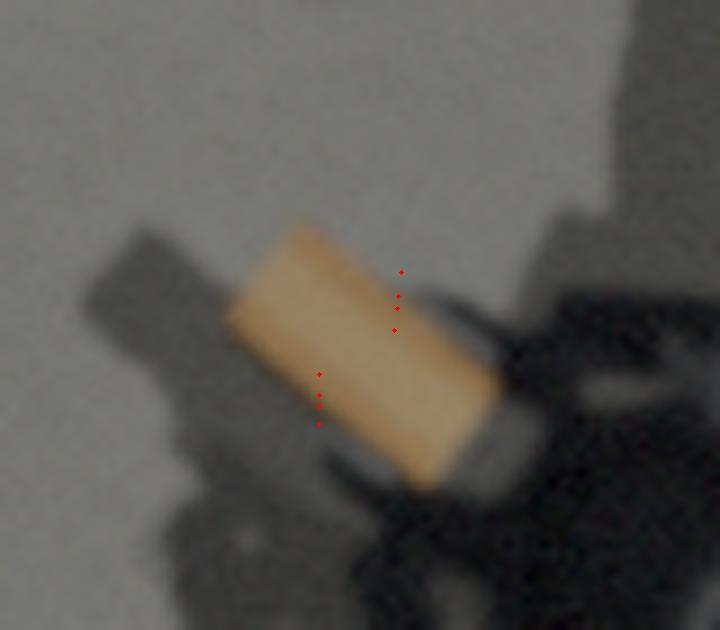

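```bash
sed -i 's/    U=np.array(\[0,-np.cos(l),np.sin(l)\]); N=np.array(\[0,np.sin(l),np.cos(l)\])\*np.array(\[1,1,-1\]); X/    U=np.array([0,np.cos(l),np.sin(l)]); N=np.array([0,np.sin(l),-np.cos(l)]); X/' plan.py
python3 - <<'E'
from plan import *
b=box(); print(b.round(4))
c=Cam("top"); c.crop(120,200,80,70,9,"pics/t10.png",b); c=Cam("side"); c.crop(290,330,80,70,9,"pics/s10.png",b)
E
```

```text
[[0.4302 0.4919 0.1946]
 [0.449  0.5203 0.1945]
 [0.4886 0.4533 0.1943]
 [0.5074 0.4817 0.1942]
 [0.43   0.4919 0.1496]
 [0.4487 0.5203 0.1495]
 [0.4884 0.4533 0.1493]
 [0.5072 0.4817 0.1492]]
```

View pics/t10.png

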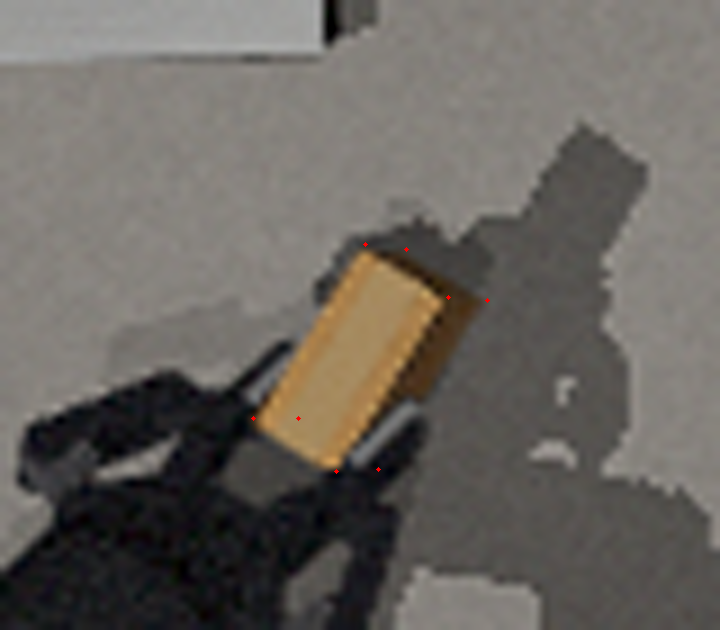

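View pics/s10.png

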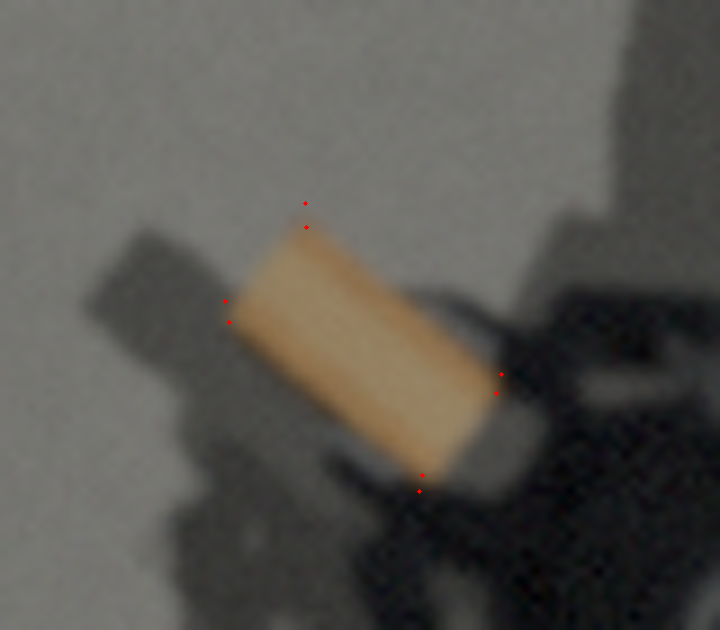

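The corrected box overlay matches the held carton, which is level and firmly gripped. Next I'll move out in front of the token bin and turn the carton to the radial direction (-67°).

```bash
cat >> plan.py <<'E'
def place(dr,dz): return pol(.1343+dr,113,.0572+dz)
E
python3 - <<'E'
from plan import *
to(place(.16,.11),23,-67,45,n=10)
E
```

```text
total turn deg [ -0.08 -23.49  24.  ] shift(cm, start axes) [-21.99  14.07  13.55]
n 10
[-0.0, -2.3, 2.4, -2.2, 1.41, 1.35]
[-0.0, -2.3, 2.4, -2.08, 1.5, 1.44]
[-0.0, -2.3, 2.4, -1.96, 1.58, 1.53]
[-0.0, -2.3, 2.4, -1.82, 1.66, 1.6]
[-0.0, -2.3, 2.4, -1.68, 1.73, 1.68]
[-0.0, -2.3, 2.4, -1.54, 1.8, 1.74]
[-0.0, -2.3, 2.4, -1.39, 1.86, 1.8]
[-0.0, -2.3, 2.4, -1.24, 1.92, 1.86]
[-0.0, -2.3, 2.4, -1.08, 1.97, 1.9]
[-0.0, -2.3, 2.4, -0.92, 2.01, 1.95]
```

```bash
python3 -m inch '[[0,-2.3,2.4,-2.2,1.41,1.35,-1],[0,-2.3,2.4,-2.08,1.5,1.44,-1],[0,-2.3,2.4,-1.96,1.58,1.53,-1],[0,-2.3,2.4,-1.82,1.66,1.6,-1],[0,-2.3,2.4,-1.68,1.73,1.68,-1]]'
python3 -m inch '[[0,-2.3,2.4,-1.54,1.8,1.74,-1],[0,-2.3,2.4,-1.39,1.86,1.8,-1],[0,-2.3,2.4,-1.24,1.92,1.86,-1],[0,-2.3,2.4,-1.08,1.97,1.9,-1],[0,-2.3,2.4,-0.92,2.01,1.95,-1]]'
python3 - <<'E'
from plan import *
o=env.get_obs();print(o["t"],o["position"],np.degrees(o["orientation"]),o["wrist_force"],o["qpos"])
to(place(.10,.04),23,-67,45)
E
```

```text
t: 13.08
position: [0.4833, 0.3439, 0.167]
orientation: [2.359, -0.004, 0.693]
wrist_force: [-0.1, -0.4, -1.4]
width: 0.0334
t: 13.7
position: [0.5046, 0.1987, 0.1684]
orientation: [2.361, -0.009, 0.404]
wrist_force: [1.2, 0.4, -1.4]
width: 0.0333
13.7 [0.50455255 0.19865351 0.16842448] [135.27306243  -0.52923429  23.11976993] [ 1.24901711  0.40249128 -1.36170727] [ 0.752289    0.46316128  1.76641304 -0.75500533  1.31852653  0.70509358]
total turn deg [-0.27 -0.46 -0.29] shift(cm, start axes) [-0.17 -0.87  9.16]
n 2
[-0.1, -0.2, -0.1, -0.09, -0.44, 4.58]
[-0.1, -0.2, -0.1, -0.07, -0.45, 4.58]
```

```bash
python3 -m inch '[[-0.1,-0.2,-0.1,-0.05,-0.2,2.3,-1],[-0.1,-0.2,-0.1,-0.05,-0.2,2.3,-1],[0,0,0,-0.05,-0.2,2.3,-1],[0,0,0,0,-0.2,2.26,-1],[0,0,0,0,0,0,-1]]'
python3 - <<'E'
from plan import *
o=env.get_obs();print(o["t"],o["position"],np.degrees(o["orientation"]),o["wrist_force"])
to(place(.04,.04),23,-67,45,n=4)
b=box()
c=Cam("top"); c.crop(240,160,90,90,7,"pics/t11.png",b); c=Cam("side"); c.crop(270,180,110,90,7,"pics/s11.png",b)
E
```

```text
t: 14.32
position: [0.526, 0.144, 0.097]
orientation: [2.357, 0.001, 0.402]
wrist_force: [-0.2, -0.0, 1.0]
width: 0.0331
14.325 [0.52598632 0.1439681  0.09697564] [1.35027470e+02 7.18095262e-02 2.30237219e+01] [-0.18509757 -0.04803643  0.96614519]
total turn deg [-0.03  0.03  0.07] shift(cm, start axes) [0.07 4.23 4.19]
n 4
[-0.0, 0.0, 0.0, 0.02, 1.06, 1.05]
[-0.0, 0.0, 0.0, 0.02, 1.06, 1.05]
[-0.0, 0.0, 0.0, 0.02, 1.06, 1.05]
[-0.0, 0.0, 0.0, 0.02, 1.06, 1.05]
```

View pics/t11.png

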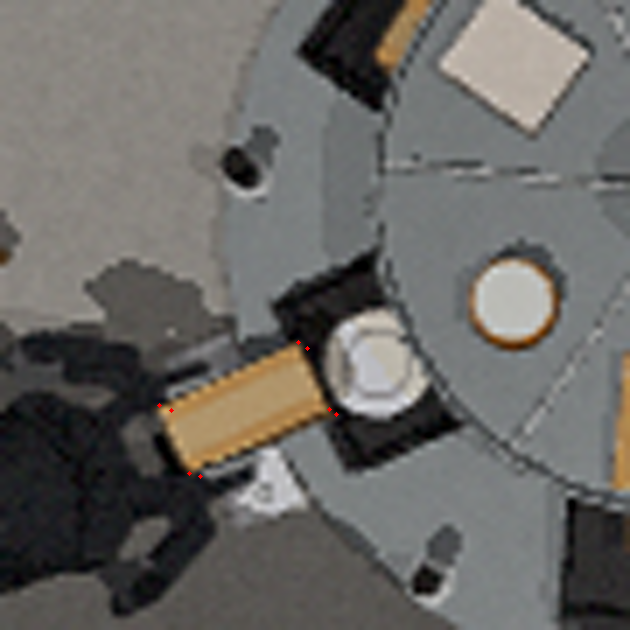

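View pics/s11.png

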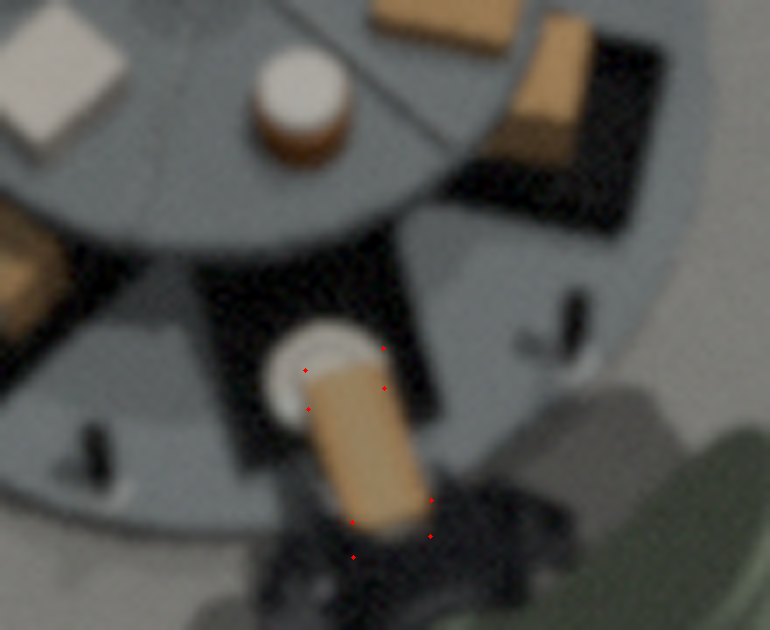

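The carton is aligned radially with the token bin; in the top crop its inner end is at (316,380), on the bin's axis. I'll move in under the tier and then down the slant.

```bash
python3 -m inch '[[0,0,0,0.02,1.06,1.05,-1],[0,0,0,0.02,1.06,1.05,-1],[0,0,0,0.02,1.06,1.05,-1],[0,0,0,0,1.06,1.05,-1],[0,0,0,0,0,0,-1]]'
python3 - <<'E'
from plan import *
o=env.get_obs();print(o["t"],o["position"],np.degrees(o["orientation"]),o["wrist_force"])
to(place(.0,.005),23,-67,45,n=5)
b=box()
c=Cam("side"); c.crop(270,180,110,90,7,"pics/s12.png",b)
E
```

```text
t: 15.05
position: [0.5508, 0.0901, 0.0979]
orientation: [2.357, -0.001, 0.403]
wrist_force: [0.1, 0.3, -1.2]
width: 0.0335
15.05 [0.55076166 0.09005281 0.09790129] [ 1.35062039e+02 -6.06658994e-02  2.31000435e+01] [ 0.07780263  0.26378956 -1.20178647]
total turn deg [-0.06 -0.11  0.03] shift(cm, start axes) [-0.11  0.33  5.37]
n 5
[-0.0, -0.0, 0.0, -0.02, 0.07, 1.07]
[-0.0, -0.0, 0.0, -0.02, 0.06, 1.07]
[-0.0, -0.0, 0.0, -0.02, 0.06, 1.07]
[-0.0, -0.0, 0.0, -0.02, 0.06, 1.07]
[-0.0, -0.0, 0.0, -0.02, 0.06, 1.07]
```

View pics/s12.png

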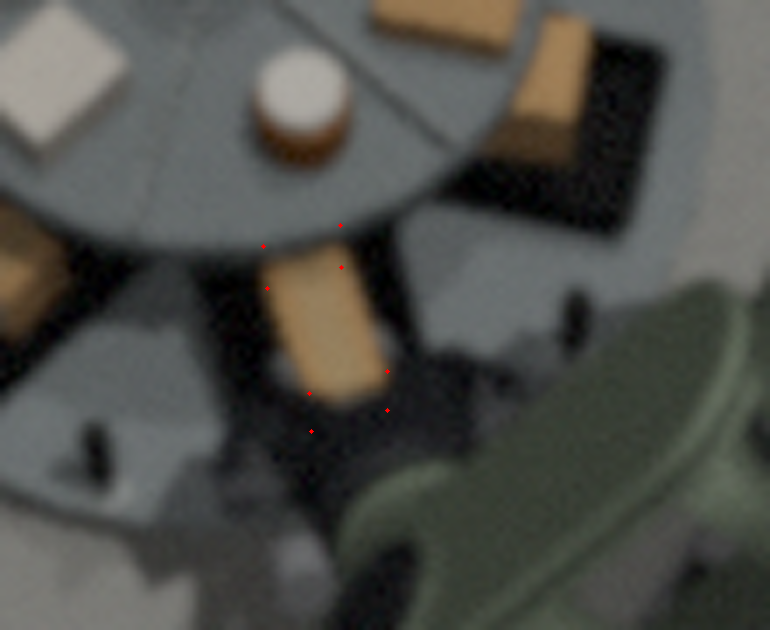

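The carton is now entering under the tier at (300,260), clear of it and centred between the bin walls. I'll go down the slant.

```bash
python3 -m inch '[[0,0,0,-0.03,0.07,1.07,-1],[0,0,0,-0.03,0.06,1.07,-1],[0,0,0,-0.03,0.06,1.07,-1],[0,0,0,0,0.06,1.07,-1],[0,0,0,0,0.06,0.7,-1]]'
python3 - <<'E'
from plan import *
o=env.get_obs();print(o["t"],o["position"],np.degrees(o["orientation"]),o["wrist_force"],o["moment"])
to(place(.0,.0),23,-67,45,n=1)
b=box()
c=Cam("side"); c.crop(270,180,110,90,7,"pics/s13.png",b)
c=Cam("top"); c.crop(240,160,90,90,7,"pics/t13.png",b);
E
```

```text
t: 15.72
position: [0.5647, 0.0562, 0.0641]
orientation: [2.357, -0.0, 0.405]
wrist_force: [0.1, 0.3, -1.5]
width: 0.0332
15.725 [0.56465187 0.05615104 0.06412396] [ 1.35063986e+02 -2.86041475e-02  2.31968859e+01] [ 0.14645692  0.32142153 -1.53400777] [0.45765778 0.17736662 0.02703608]
total turn deg [-0.06 -0.16  0.12] shift(cm, start axes) [-0.06 -0.24  0.74]
n 1
[-0.1, -0.2, 0.1, -0.06, -0.24, 0.74]
```

View pics/s13.png

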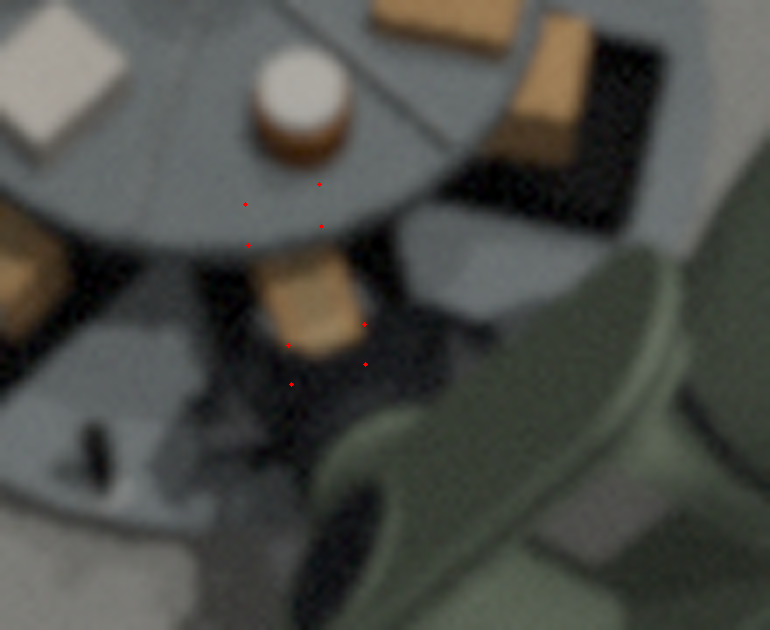

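View pics/t13.png

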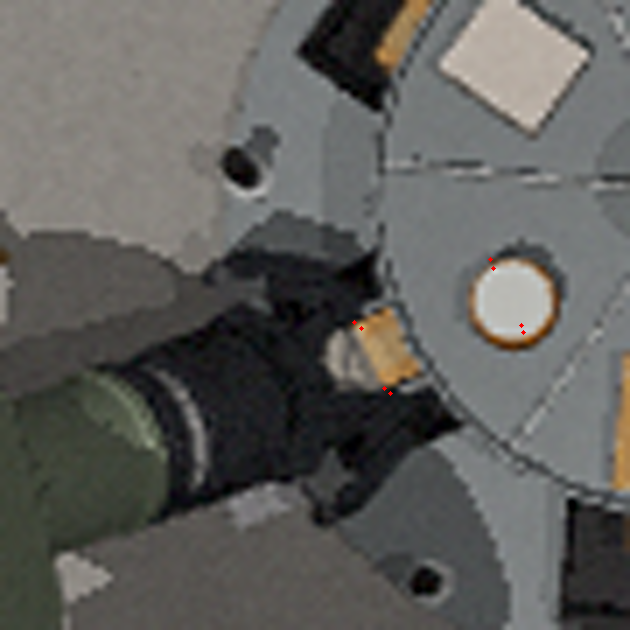

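```bash
python3 -m inch '[[0,0,0,-0.06,0.1,0.2,-1],[0,0,0,0,0.05,0.2,-1],[0,0,0,0,0,0.2,-1],[0,0,0,0,-0.1,0.1,-1],[0,0,0,0,0,0,-1]]'
python3 - <<'E'
from plan import *
o=env.get_obs();print(o["t"],o["position"],np.degrees(o["orientation"]),o["wrist_force"],o["moment"])
to(place(-.002,.0),23,-67,45,n=1)
E
```

```text
t: 16.45
position: [0.5665, 0.0516, 0.0612]
orientation: [2.356, -0.002, 0.405]
wrist_force: [-1.0, 0.1, 5.3]
width: 0.0334
16.45 [0.56646917 0.05162346 0.06118341] [ 1.34978223e+02 -1.18800481e-01  2.32104037e+01] [-0.99074026  0.14290803  5.27945395] [ 0.05558218  0.20317853 -0.10945934]
total turn deg [ 0.02 -0.23  0.06] shift(cm, start axes) [-0.05 -0.23  0.33]
n 1
[0.0, -0.2, 0.1, -0.05, -0.23, 0.33]
```

It has touched the token (about 7 N). I'll tip the inner end down gently so it rests on the floor before release.

```bash
python3 -m inch '[[1,0,0,0,-0.03,0.03,-1],[1,0,0,0,-0.03,0.03,-1],[1,0,0,0,-0.03,0.03,-1],[0,0,0,0,0,0,-1],[0,0,0,0,0,0,-1]]'
python3 - <<'E'
from plan import *
o=env.get_obs();print(o["t"],o["position"],np.degrees(o["orientation"]),o["wrist_force"],o["moment"])
E
```

```text
t: 17.08
position: [0.5667, 0.051, 0.0606]
orientation: [2.406, -0.002, 0.405]
wrist_force: [-0.7, -0.5, 6.9]
width: 0.0331
17.075 [0.56672289 0.05099294 0.06061179] [ 1.37881456e+02 -1.11997937e-01  2.32051138e+01] [-0.7110053  -0.47644177  6.88989539] [-0.4883893   0.02110255 -0.13472927]
```

The moment shows the load has moved onto the inner end, so both ends are supported. Releasing.

```bash
python3 -m inch '[[0,0,0,0,0,0,-0.2],[0,0,0,0,0,0,-0.1],[0,0,0,0,0,0,0],[0,0,0,0,0,0,0],[0,0,0,0,0,0,0]]'
python3 - <<'E'
from plan import *
o=env.get_obs();print(o["t"],o["position"],np.degrees(o["orientation"]),o["wrist_force"],o["moment"],o["width"])
c=Cam("side"); c.crop(270,180,110,90,7,"pics/s14.png")
c=Cam("top"); c.crop(240,160,90,90,7,"pics/t14.png");
E
```

```text
t: 17.7
position: [0.5661, 0.0517, 0.0588]
orientation: [2.41, -0.001, 0.405]
wrist_force: [-0.4, -0.6, 0.3]
width: 0.0431
17.7 [0.56614044 0.05170785 0.05878559] [ 1.38068323e+02 -5.88001730e-02  2.32159068e+01] [-0.38965893 -0.56288044  0.29381969] [0.23250005 0.10397953 0.05124911] 0.04306215006844454
```

View pics/s14.png

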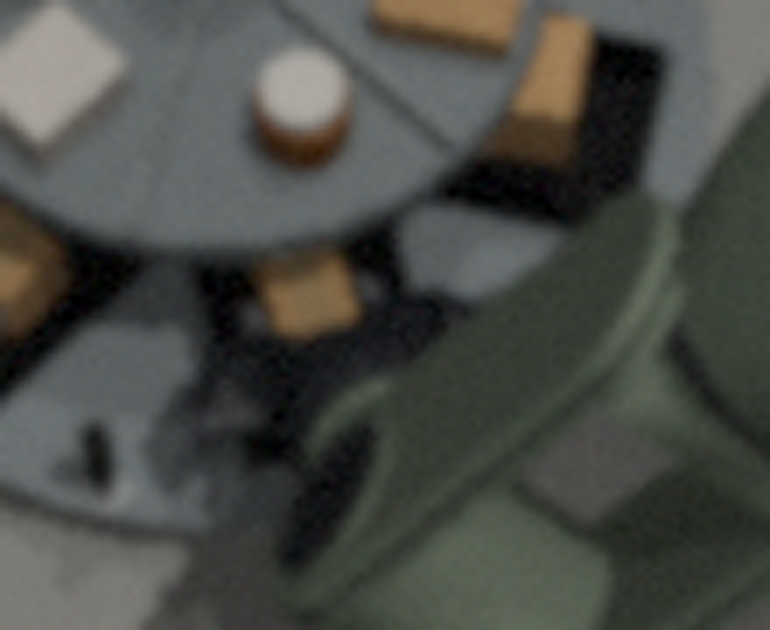

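View pics/t14.png

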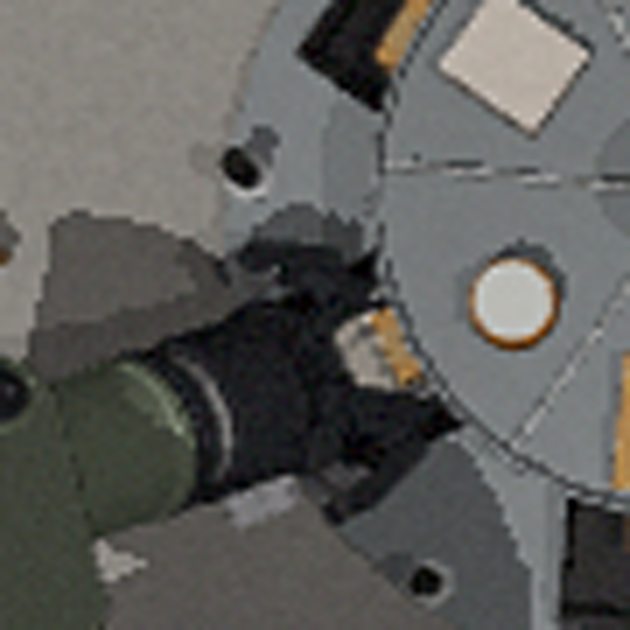

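The pads are clear of the carton on both sides (43 mm opening). I'll retreat straight back along the tool axis.

```bash
python3 -m inch '[[0,0,0,0,0,-1,0],[0,0,0,0,0,-2,0],[0,0,0,0,0,-3,0],[0,0,0,0,0,-4,0],[0,0,0,0,0,-4,0]]'
python3 -m inch '[[0,0,0,0,0,-5,0],[0,0,0,0,0,-5,0],[0,0,0,0,0,-5,0],[0,0,0,0,0,-5,0],[0,0,0,0,0,-3,0]]'
python3 - <<'E'
from plan import *
o=env.get_obs();print(o["t"],o["position"],o["wrist_force"])
# expected box for centre r=.1255 flat
def bx(rc,z0):
    return [pol(0,0,0)*0+np.r_[A+ (rc+a*.035)*e1+b*.017*e2, z0+h] for a in(-1,1) for b in(-1,1) for h in(.045,)]
e1=np.array([np.cos(np.radians(113)),np.sin(np.radians(113))]);e2=np.array([-e1[1],e1[0]])
c=Cam("side"); c.crop(220,110,170,150,4,"pics/s15a.png",[pol(.214,a,.113) for a in range(23,360,60)]);c.crop(270,180,90,75,8,"pics/s15.png",bx(.1255,.0445))
c=Cam("top"); c.crop(160,110,250,160,3,"pics/t15a.png");c.crop(250,160,90,75,8,"pics/t15.png",bx(.1255,.0445))
E
```

```text
t: 18.42
position: [0.5284, 0.1392, 0.1651]
orientation: [2.411, -0.002, 0.406]
wrist_force: [1.3, 0.4, 0.3]
width: 0.0429
t: 19.05
position: [0.467, 0.281, 0.3372]
orientation: [2.413, -0.004, 0.408]
wrist_force: [-0.9, 0.3, -0.2]
width: 0.043
19.05 [0.46702511 0.28102998 0.3371854 ] [-0.88706107  0.34959395 -0.2413112 ]
```

View pics/s15.png

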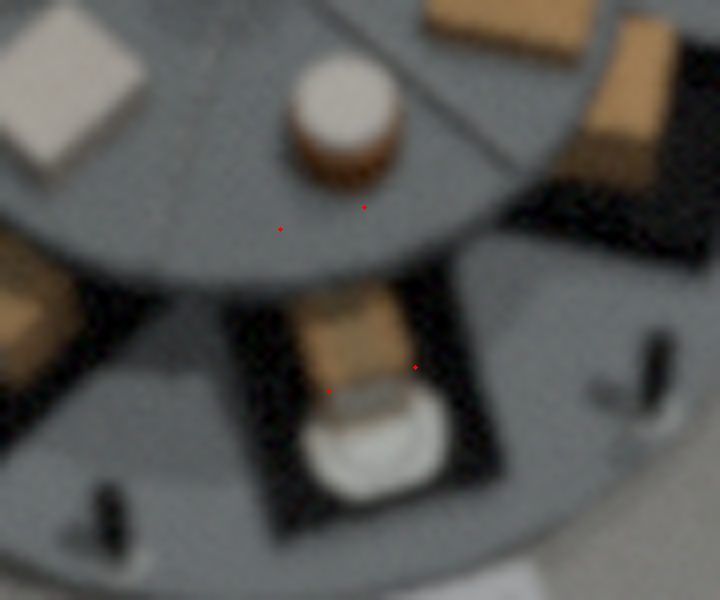

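View pics/t15.png

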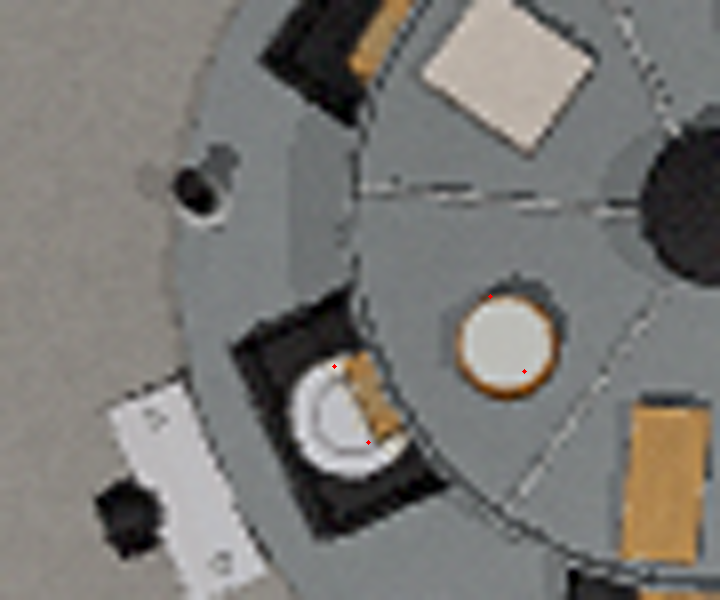

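View pics/s15a.png

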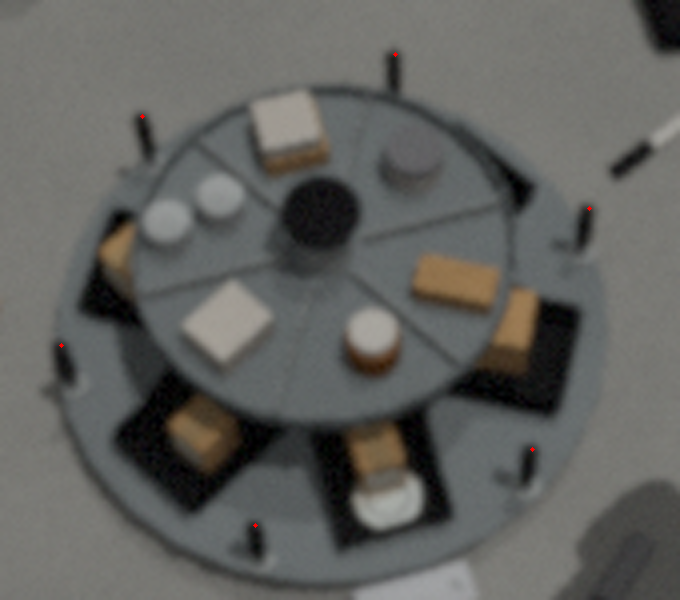

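View pics/t15a.png

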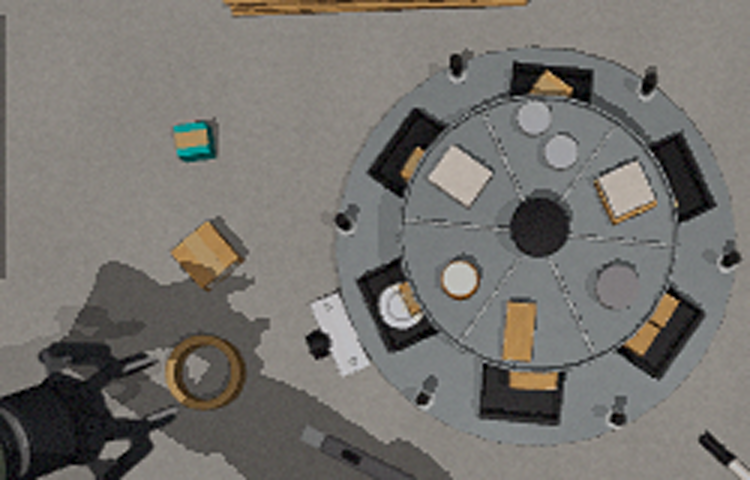

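Run:
```python
from plan import *
from m import w,t,s
import numpy as np
pa=w((362,400),0,(250,160),8); pb=w((371,385),0,(270,180),8)
from scipy.optimize import least_squares
f=least_squares(lambda X:np.r_[t.proj(X)[0]-pa,s.proj(X)[0]-pb],[.55,.07,.09]); X=f.x
d=X[:2]-A;print(X,np.hypot(*d),np.degrees(np.arctan2(d[1],d[0])),f.fun)
for z in(.0875,.0895,.0915):
  for c,p in((t,pa),(s,pb)): q=c.at(*p,z)[:2]-A; print(z,np.hypot(*q),np.degrees(np.arctan2(q[1],q[0])))
print(env.get_obs()["t"])
```

```text
[0.556853   0.07298711 0.07372718] 0.15643286559166983 113.0094722897459 [ 0.00668015  0.2264117  -0.20813617 -0.0265988 ]
0.0875 0.1557325305354035 113.18068377099185
0.0875 0.1622249111327068 112.74240855956927
0.0895 0.155673117847348 113.24269236013589
0.0895 0.1630282748524602 112.67514387139254
0.0915 0.1556138876342449 113.30474822579161
0.0915 0.16383186106265604 112.60853895131085
19.25
```

The carton's outer end measures 156–163 mm from the axis at 113°. That leaves about 3–10 mm to the back wall. The posts are still on the detent marks, the bystanders haven't moved, and the tool is clear. Handing in.

```bash
python3 -c "
from station import env
o=env.get_obs();print(o['t'],o['wrist_force'],o['position'])
print(env.sign_off())"
```

```text
19.25 [ 0.5464261  -0.95859622 -0.54825544] [0.46772703 0.27899684 0.33424557]
the job is handed in; nothing more can be done
None
```

I turned the carousel one station clockwise, leading one post round between part-open fingers, so the token's bin is at the front in its detent. I then set the long carton lengthways at the back of that bin under the upper tier, and handed in at 19.25 s; no verdict was reported.

**Last checks:**
- **Carousel:** the posts lie on their predicted detent positions, and the small cartons are still in their bins.
- **Carton position:** it is about 3–10 mm from the back wall. The two cameras disagree by 6–8 mm along the radius. Its inner end is hidden under the tier, so this gap is inferred from the visible outer end.
- **Carton resting flat:** its outer end appears to sit partly on the token (4 mm thick), so it may be tilted by a few degrees. The height worked out from the two cameras was too imprecise to confirm how flat it lies.
- **Robot:** the tool is clear at 0.33 m height, and the wrist force was about 1 N.

**Slips:**
- I used the wrong sign on the first lift, so the gripped carton slid about 6 cm along the bench before I lifted it. It touched nothing else.
- While first turning the tool, the last joint came up against its range limit (-2.558 rad against -2.56) but did not pass it at any reading.

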